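# Find the hidden drawer catch by feel and draw the tool drawer out

## Robot

A 7-joint arm with a two-finger parallel gripper is mounted at the origin on the work surface. World frame = base frame: x ahead of the robot, y to its left, z up, the work surface at z = 0. Lengths are in mm, angles in rad, forces in N, time in s.
With the tool pointing down it reaches from about 400 to 900 mm from the base axis. Payload 5.5 kg.
Tool frame: the origin (TCP) lies midway between the tips of the shut fingers; the grasp point (between the pads) lies 19 mm behind it; z points along the fingers, y is the line along which they close (so a half turn about z gives the same grasp; the last joint's range is limited). The gripper opens to 85 mm and grips with 20 to 120 N. Pads are 22 mm wide; open, the fingers measure 114 mm over their backs; the gripper's body (76 mm by 85 mm) begins 54 mm behind the grasp point. The pads swing forward as they close: fully open they stand 13 mm farther back than shut.
Start: joints at [1.424, 0.501, -0.427, 1.55, 0.221, 1.138, -0.21], TCP at [259.009, -596.166, 231.31] pointing down, gripper open.
Joint ranges: [-2.88, 2.88], [-0.31, 2.03], [-1.54, 1.56], [0.2, 2.42], [-1.41, 4.55], [0.19, 2.02], [-2.57, 2.57]. Speed limits (rad/s): [2.57, 2.57, 3.14, 3.14, 3.14, 3.14, 3.14].

## Interface

Orientations are given as a unit quaternion [w, x, y, z].
In Python, from rig import monitor, imaging, r gives the robot as it stands.
- The arm moves only by the tool carry_out, never from a script. Its argument "steps" is a list that holds one entry, the list of rows, each a list of 7 numbers: the shift along the tool's x, y, z normalised to -1 to 1, where 1 is 100 mm, then the turn, a rotation vector about the tool's x, y, z normalised to -1 to 1, where 1 is pi/4 rad, then the closure, from -1 (fully open) to 1 (shut). In form: [[[x, y, z, rx, ry, rz, fingers], ...]]. A call has 1 to 12 rows; each row is the pose to reach, as a shift and turn from the pose commanded when the call began, along the tool's axes at that moment; what a row does not reach only later rows make up. A row lasts 1/12 s, in which the tool goes at most 41.7 mm and 7.16 degrees, less where a joint would pass 70% of its speed; a pose out of reach is approached as far as the arm can. A call with a number of a shift or a turn outside -1 to 1 is refused whole. A call with a gripper value outside its range is refused whole. The fingers move at their own pace and stop on an object; "force" is the grip in N (left out, the last holds). Time passes only in rows, so rows that repeat a pose let the fingers close. It gives the time, the measured TCP pose, the force, the opening and the grip force at its end, in the units of the state.
- monitor.read_state(): the state, without advancing time (a new reading comes with each control period).
- imaging.read_camera(name): name is "side" or "top"; returns a dict with "image" (480x640x3 uint8, red, green, blue), "mtx" (3x3 intrinsics, pixels), "distortion" ([k1, k2, p1, p2, k3] as OpenCV has them; the pictures are not rectified), "rvec" (rotation vector, rad) and "tvec" (3), from world to camera coordinates, as OpenCV has them. Camera axes: x right, y down, z forward; pixel columns grow to the right and rows downward; lengths in mm; the calibration is good to about 2 mm. A picture is of the moment at which its call begins. There is no depth.
- r.close_job(): hands the job in; it is judged then, once.
The state is a dict: "clock": time; "q": joint angles; "dq": joint speeds; "effort": joint torques, N m; "tcp_pos": TCP position; "ee_rot": TCP orientation; "force": force on the tool from outside, world axes, zero at the start; "moment": the same for the moment, N m; "width": opening from 0.0 (shut) to 1.0 (fully open); "grip_force": force on a finger pad.
Only numpy, scipy, OpenCV 4.12 (cv2) and the standard library are available. Lean on these libraries where they do the work, as an engineer would, in place of code of your own. Each camera call takes 0.05 s, during which the arm holds its last target. There are 200 camera calls.

## Task

The top drawer of the tool chest is held shut by a spring catch sunk in a notch somewhere in the groove of its full-width pull. With the fingertips feel lightly along the groove until they drop into the notch, press the catch down and, keeping it down, draw the drawer out about a hand's width (100 mm); then leave it standing open and come away. Nothing is gripped or lifted, and the things on and around the chest stay where they are.

Things in the scene. Friction and masses are not known exactly. Their poses are not given: they have to be found in the camera images.
- chest: blue steel chest, two drawers one above the other, 560 mm wide (its y) x 290 deep (its x) x 188 high plus a 3 mm mat on top; fixed. Origin: centre of its underside, on the bench; x points to its back, so the drawers face its -x, 145 mm before the origin; z up. A 14 mm high header lies above the top drawer's front, flush with it
- groove (a point): bare aluminium pull of the top drawer, 500 mm long (y), moving with it: an upward-open groove 36 mm wide (x), between the drawer front at x = +18 mm, which rises 14 mm above the groove's floor, and the front lip. This point: on the groove's floor, mid-width, mid-length; axes as the chest's. The chest's top is 30 mm above this floor. The lower, fixed drawer has a like pull 81 mm lower, without a notch
- lip (a point): middle of the top edge of the pull's front lip, seen from above a 5 mm thick aluminium strip along y, its inner face 18 mm before (-x) the groove's middle. It rises 12 mm above the groove's floor, reaches down 20 mm below it, and so also closes the front of the notch
- catch (a joint): how far the catch's flat aluminium paddle (43 x 33 mm) is pressed down, m: 0 up, 0.007 at its stop. It lies 8 mm below the groove's floor in the one notch, 46 mm long (y), as wide as the groove, its centre anywhere within 75 mm of the pull's middle. About 2 N to start, 5 N at the stop; pressed over 4 mm the drawer is free. Springs up when let go; idle once the drawer is 25 mm out
- drawer (a joint): how far the top drawer is out, m: 0 shut, 0.2 fully out, along the chest's -x. It runs on slides with about 4 N of friction and stays where it is left
- tin: steel tin, 68 mm across, 95 mm high, standing on the chest's top; origin under its centre
- socket: steel socket, 30 mm across, 60 mm high, standing on the chest's top; origin under its centre
- hammer: hammer with a wooden handle lying on the bench before the chest, along its front; origin at its underside, handle to its -x
- jar: white jar with a black cap, 72 mm across, 80 mm high, on the bench beside the chest; origin under its centre

How it is judged (in metres and radians):
On the way, in this order (a step that is already met when the one before it is completed fails the run):
1. the fingers touch the top drawer while the catch is still up and the drawer shut (contact force between the fingers and drawer above 0.3 N and value of joint catch below 0.002 m and value of joint drawer below 0.006 m), for 0.04 s.
2. the fingers press the catch down in its notch, at least 4 mm, with the drawer still shut (value of joint catch above 0.004 m and contact force between the fingers and drawer above 0.5 N and value of joint drawer below 0.008 m), for 0.04 s.
3. the fingers draw the drawer out past 75 mm (value of joint drawer above 0.075 m and contact force between the fingers and drawer above 0.3 N).
At the end, for the whole second after the job is handed in: the top drawer stands still, 75 to 130 mm out, with the catch let go and sprung back up (less than 1.5 mm down) (value of joint drawer between 0.075 and 0.13 m and velocity of joint drawer between -0.005 and 0.005 m/s and value of joint catch below 0.0015 m); the robot touches nothing.
It fails at once if the top drawer's pull is gripped, or pressed with more than 40 N (contact force between the fingers and drawer above 40 N).
It fails at once if the tin, socket, hammer or jar is moved more than 20 mm (distance of any of tin, socket, hammer, jar from where it was at the start of the episode above 0.02 m).
It also fails if it takes over 64 s, if anything falls off the work surface, if the arm or the gripper's body presses on something with over 40 N, if the wrist force passes 120 N, or if a joint passes its speed limit or range.

## Working session

There is one attempt and no reset: what is moved stays moved. The work goes in short steps, Python scripts to look and compute and a tool call to move; the robot and the scene stay as the last step left them, time stands still between calls to the robot, and variables do not carry over. Pictures are saved under pics/ and viewed, at most 10 in all, crops included, and the job is handed in when it is done.

Besides the shell and the picture viewer there is one more tool, called after "Emit:" as name([rows], argument=value, ...), one row to a line, values as JSON. carry_out: Moves the arm, as the interface text tells. Its arguments: {"type":"object","properties":{"steps":{"type":"array"},"force":{"type":"number"}},"required":["steps"]}

```bash
mkdir -p pics
python3 - <<'E'
from rig import monitor, imaging, r
import cv2,pickle
s=monitor.read_state();print({k:s[k] for k in('clock','tcp_pos','ee_rot','force','width')})
for n in('side','top'):
    d=imaging.read_camera(n);cv2.imwrite(f'pics/{n}0.png',d['image'][...,::-1]);pickle.dump(d,open(f'{n}.pkl','wb'))
E
```

```text
{'clock': 0.0, 'tcp_pos': array([ 258.6355308 , -595.57700881,  230.22961861]), 'ee_rot': array([-9.68824880e-04,  9.79081162e-01,  2.03467722e-01, -1.62987406e-04]), 'force': array([ 1.03142408, -1.01895694,  0.67605332]), 'width': 0.9989790806534329}
```

View pics/side0.png

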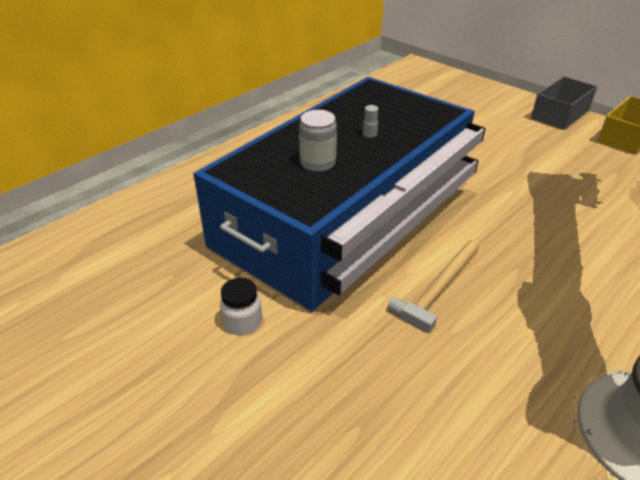

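View pics/top0.png

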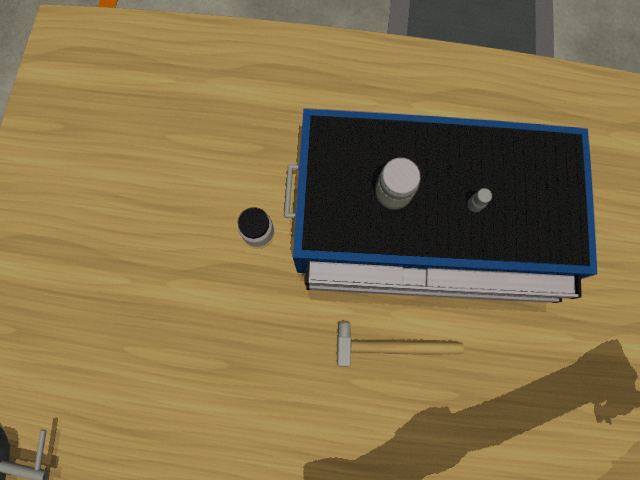

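The side view shows the chest with its top corners at about (197,176), (315,232), (474,112) and (370,79). The top view shows them at about (304,110), (587,129), (595,272) and (296,258). There is a patch in the groove near (415,277) in the top view that could be the notch. I'll fit the chest pose and enlarge that area.

```bash
cat > h.py <<'E'
import cv2,pickle,numpy as np
def load(n): return pickle.load(open(f'{n}.pkl','rb'))
def proj(d,P): return cv2.projectPoints(np.float64(P).reshape(-1,3),d['rvec'],d['tvec'],d['mtx'],d['distortion'])[0].reshape(-1,2)
def back(d,uv,z):
    n=cv2.undistortPoints(np.float64(uv).reshape(-1,1,2),d['mtx'],d['distortion']).reshape(-1,2)
    R=cv2.Rodrigues(np.float64(d['rvec']))[0];c=-R.T@np.ravel(d['tvec']);v=np.c_[n,np.ones(len(n))]@R
    return c+v*((z-c[2])/v[:,2])[:,None]
E
python3 - <<'E'
from h import *
s,t=load('side'),load('top')
S=[(197,176),(315,232),(474,112),(370,79)];T=[(304,110),(297,260),(595,272),(587,129)]
for n,d,u in(('side',s,S),('top',t,T)): 
    p=back(d,u,189);print(n,p.round(0).tolist(),p.mean(0).round(1),[round(np.linalg.norm(p[i]-p[i-1])) for i in range(4)])
print('hammer',back(t,[(345,325),(344,365),(462,348)],15).round().tolist(),'notch',back(t,[(403,277),(427,277)],161).round().tolist(), back(s,[(393,187),(408,187)],161).round())
a=cv2.resize(t['image'][235:310,290:610],None,fx=2.5,fy=4,interpolation=2)
b=cv2.resize(s['image'][110:270,310:500],None,fx=800/190/2*1.0,fy=800/190/2,interpolation=2)
w=np.zeros((a.shape[0]+b.shape[0],800,3),np.uint8);w[:a.shape[0]]=a[:,:800];w[a.shape[0]:,:b.shape[1]]=b[:,:800]
c=cv2.resize(t['image'][250:300,380:450],(390,280),interpolation=2);w[a.shape[0]:a.shape[0]+280,405:795]=c[:b.shape[0]]
cv2.imwrite('pics/c1.png',w[:600,:,::-1])
E
```

```text
side [[805.0, 202.0, 189.0], [533.0, 170.0, 189.0], [569.0, -369.0, 189.0], [844.0, -346.0, 189.0]] [687.9 -85.7 189. ] [550, 274, 540, 276]
top [[820.0, 199.0, 189.0], [531.0, 172.0, 189.0], [579.0, -373.0, 189.0], [863.0, -355.0, 189.0]] [698.4 -89.5 189. ] [556, 290, 547, 284]
hammer [[438.0, 66.0, 15.0], [357.0, 58.0, 15.0], [421.0, -182.0, 15.0]] notch [[530.0, -23.0, 161.0], [536.0, -66.0, 161.0]] [[544. -53. 161.]
 [523. -73. 161.]]
```

View pics/c1.png

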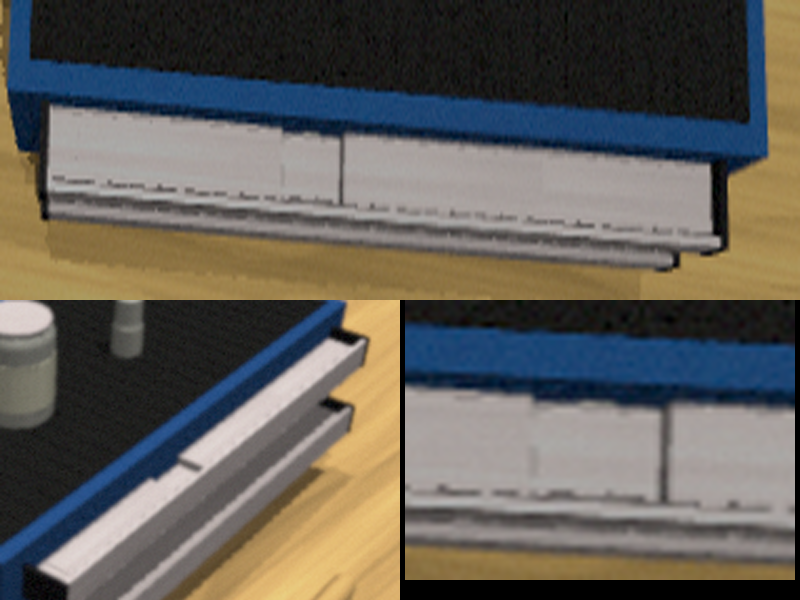

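The top drawer's notch is plain in the crop: in the top image it runs from u≈403 to 426.4, between rows ≈267 and 285. The inner edge of the lip is at about (414.5, 284.3). I'll work out the groove line and the move.

```bash
cat >> h.py <<'E'
def plan(target,yaw):
    "shift in tool units from the measured pose to target (world), and rz units to bring tool x to yaw"
    from rig import monitor
    from scipy.spatial.transform import Rotation as Ro
    s=monitor.read_state();w,x,y,z=s['ee_rot'];R=Ro.from_quat([x,y,z,w])
    Rt=Ro.from_matrix(np.array([[np.cos(yaw),np.sin(yaw),0],[np.sin(yaw),-np.cos(yaw),0],[0,0,-1]]))
    print('t',round(s['clock'],2),'tcp',s['tcp_pos'].round(1),'F',s['force'].round(1),'shift',(R.inv().apply(np.array(target)-s['tcp_pos'])/100).round(3),'rot',((R.inv()*Rt).as_rotvec()/(np.pi/4)).round(3))
E
python3 - <<'E'
from h import *
s,t=load('side'),load('top')
from scipy.optimize import least_squares
S=[(196,175),(315,233),(475,112),(370,79)];T=[(304,109),(295,260),(596,272),(588,128)]
L=np.array([[145,280,188],[-145,280,188],[-145,-280,188],[145,-280,188]])
def W(p,L): c,n=np.cos(p[2]),np.sin(p[2]); L=np.float64(L); return np.c_[p[0]+c*L[:,0]-n*L[:,1],p[1]+n*L[:,0]+c*L[:,1],L[:,2]]
for nm,ds in(('both',((s,S),(t,T))),('top',((t,T),)),('side',((s,S),))):
    f=least_squares(lambda p:np.concatenate([(proj(d,W(p,L))-u).ravel() for d,u in ds]),[695,-88,.09]);p=f.x
    print(nm,p.round(3),f.fun.round(1),'groove mid',W(p,[[-163,0,159]]).round(1))
print('pull ends',back(t,[(309.2,272),(574.8,286)],160).round(1).tolist())
print('notch',back(t,[(403,277),(426.4,277)],160).round(1).tolist(),'lip inner',back(t,[(414.5,284.3)],171).round(1))
print('side notch right edge',back(s,[(310+(180+200)/2*190/400,110+(462-300)*190/400)],160).round(1))
print('tin',back(t,[(400,172)],286).round(0))
plan([529,-45,230],.09)
E
```

```text
both [ 6.97144e+02 -9.13290e+01  8.00000e-02] [-2.2 -2.1 -1.3  2.  -0.2 -2.4 -3.1 -3.6 -0.1  1.7 -0.5  0.3  3.   3.
  0.4  0.9] groove mid [[ 534.7 -104.3  159. ]]
top [ 6.9997e+02 -8.9920e+01  8.1000e-02] [-0.8  0.5 -1.  -1.1  2.4  1.1 -0.4 -0.7] groove mid [[ 537.5 -103.1  159. ]]
side [ 6.92934e+02 -9.18110e+01  7.50000e-02] [-0.8 -1.7 -0.   2.9  1.9 -1.6 -1.1 -3.1] groove mid [[ 530.4 -104.1  159. ]]
pull ends [[517.1, 148.5, 160.0], [554.0, -349.0, 160.0]]
notch [[530.1, -22.7, 160.0], [535.6, -65.6, 160.0]] lip inner [[517.8 -43.2 171. ]]
side notch right edge [[534.7 -63.9 160. ]]
tin [[683.  17. 286.]]
t 0.1 tcp [ 258.7 -595.6  230.4] F [ 0.3 -1.3 -0.1] shift [ 4.673 -3.973  0.011] rot [-0.002  0.     0.407]
```

Emit:
carry_out([
  [[0.3,-0.25,0,0,0,0.14,1],[0.6,-0.5,0,0,0,0.28,1],[0.95,-0.75,0,0,0,0.42,1],[0.95,-0.75,0,0,0,0.42,1]],
], force=20)

```text
clock: 0.43
tcp_pos: [322.5, -480.8, 231.2]
ee_rot: [-0.002, 0.999, 0.042, 0.001]
force: [1.9, 1.3, 0.1]
width: 0.453
grip_force: 0.0
```

```bash
python3 -c "
from h import *;plan([534,-105,230],.08)"
```

```text
t 0.43 tcp [ 322.5 -480.8  231.2] F [1.9 1.3 0.1] shift [ 2.423 -3.567  0.036] rot [-0.006 -0.004  0.005]
```

Emit:
carry_out([
  [[0.2,-0.3,0,0,0,0,1],[0.4,-0.6,0,0,0,0,1],[0.6,-0.9,0,0,0,0,1],[0.6,-0.9,0,0,0,0,1]],
])

```text
clock: 0.77
tcp_pos: [373.7, -387.1, 231.4]
ee_rot: [-0.002, 0.999, 0.046, 0.001]
force: [0.9, 1.1, 1.0]
width: 0.001
grip_force: 0.0
```

Emit:
carry_out([
  [[0.2,-0.3,0,0,0,0,1],[0.4,-0.6,0,0,0,0,1],[0.6,-0.9,0,0,0,0,1],[0.6,-0.9,0,0,0,0,1]],
])

```text
clock: 1.1
tcp_pos: [425.7, -292.8, 231.6]
ee_rot: [-0.002, 0.999, 0.046, 0.001]
force: [-0.4, 0.1, -0.1]
width: -0.002
grip_force: 0.0
```

Emit:
carry_out([
  [[0.2,-0.3,0,0,0,0,1],[0.4,-0.6,0,0,0,0,1],[0.6,-0.9,0,0,0,0,1],[0.6,-0.9,0,0,0,0,1],[0.6,-0.9,0,0,0,0,1]],
])

```text
clock: 1.52
tcp_pos: [475.2, -203.6, 231.3]
ee_rot: [-0.0, 0.999, 0.043, 0.0]
force: [0.2, -1.6, -0.1]
width: 0.001
grip_force: 0.0
```

```bash
python3 -c "
from h import *;plan([534,-105,205],.08)"
```

```text
t 1.52 tcp [ 475.2 -203.6  231.3] F [ 0.2 -1.6 -0.1] shift [ 0.671 -0.932  0.264] rot [-0.001 -0.     0.008]
```

Emit:
carry_out([
  [[0.22,-0.3,0,0,0,0,1],[0.44,-0.62,0,0,0,0,1],[0.67,-0.93,0.1,0,0,0,1],[0.67,-0.93,0.26,0,0,0.01,1],[0.67,-0.93,0.26,0,0,0.01,1],[0.67,-0.93,0.26,0,0,0.01,1]],
])

```text
clock: 2.02
tcp_pos: [532.3, -109.3, 204.2]
ee_rot: [-0.0, 0.999, 0.036, -0.002]
force: [-0.9, -1.1, 0.3]
width: -0.003
grip_force: 0.0
```

Run:
```python
from h import *
from rig import imaging
plan([534,-105,180],.08)
for n in('side','top'): pickle.dump(imaging.read_camera(n),open(f'{n}1.pkl','wb'))
s,t=load('side1'),load('top1')
a=cv2.resize(t['image'][200:310,380:500],(600,550),interpolation=2);b=s['image'][120:220,360:400+40]
b=cv2.resize(s['image'][90:220,370:410+35],(200,347),interpolation=2)
w=np.zeros((550,800,3),np.uint8);w[:,:600]=a;w[:347,600:]=b;cv2.imwrite('pics/c2.png',w[...,::-1])
```

```text
t 2.02 tcp [ 532.3 -109.3  204.2] F [-0.9 -1.1  0.3] shift [ 0.021 -0.042  0.242] rot [-0.     0.004 -0.011]
```

View pics/c2.png

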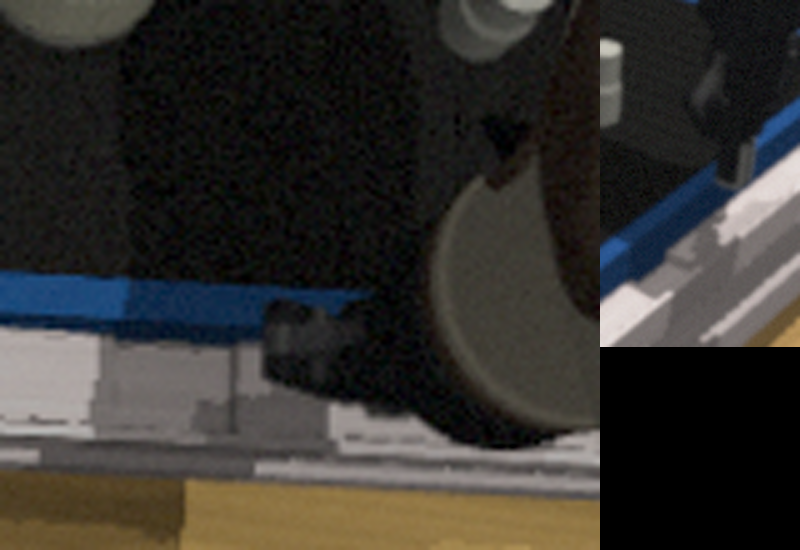

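The picture shows the shut fingertips above the groove, to the right of the notch (notch edges at crop u≈100 to 235). Next I'll go down.

Emit:
carry_out([
  [[0.02,0,0.2,0,0,-0.01,1],[0.02,0,0.34,0,0,-0.01,1],[0.02,0,0.36,0,0,-0.01,1],[0.02,0,0.36,0,0,-0.01,1]],
])

```text
clock: 2.45
tcp_pos: [534.7, -109.3, 169.2]
ee_rot: [0.0, 0.999, 0.039, -0.001]
force: [0.7, -0.0, 0.8]
width: 0.001
grip_force: 0.0
```

Emit:
carry_out([
  [[0,0,0.02,0,0,0,1],[0,0,0.04,0,0,0,1],[0,0,0.05,0,0,0,1],[0,0,0.06,0,0,0,1]],
])

```text
clock: 2.78
tcp_pos: [535.8, -108.0, 163.9]
ee_rot: [0.0, 0.999, 0.04, 0.001]
force: [-0.0, 0.8, -0.2]
width: 0.0
grip_force: 0.0
```

Emit:
carry_out([
  [[0,0,0.01,0,0,0,1],[0,0,0.02,0,0,0,1],[0,0,0.02,0,0,0,1]],
])

```text
clock: 3.03
tcp_pos: [535.4, -107.7, 161.2]
ee_rot: [-0.0, 0.999, 0.04, -0.0]
force: [-0.1, -0.6, -0.3]
width: -0.001
grip_force: 0.0
```

Emit:
carry_out([
  [[0,0,0.01,0,0,0,1],[0,0,0.02,0,0,0,1],[0,0,0.02,0,0,0,1]],
])

```text
clock: 3.28
tcp_pos: [535.3, -107.8, 159.1]
ee_rot: [-0.0, 0.999, 0.04, -0.0]
force: [-0.9, 0.2, -0.2]
width: -0.002
grip_force: 0.0
```

Emit:
carry_out([
  [[0,0,0.01,0,0,0,1],[0,0,0.02,0,0,0,1],[0,0,0.02,0,0,0,1]],
])

```text
clock: 3.53
tcp_pos: [535.6, -107.8, 158.1]
ee_rot: [0.0, 0.999, 0.04, 0.0]
force: [-2.1, 0.6, 7.1]
width: 0.005
grip_force: 3.4
```

Contact at z≈158 with 7 N, which is the groove floor. I'll ease off a little and feel along toward the notch.

Emit:
carry_out([
  [[-0.01,-0.08,-0.004,0,0,0,1],[-0.01,-0.16,-0.004,0,0,0,1],[-0.01,-0.24,-0.004,0,0,0,1],[-0.01,-0.3,-0.004,0,0,0,1],[-0.01,-0.3,-0.004,0,0,0,1]],
])

```text
clock: 3.95
tcp_pos: [532.3, -75.6, 158.1]
ee_rot: [-0.0, 0.999, 0.041, 0.0]
force: [-1.2, 3.0, 5.0]
width: 0.002
grip_force: 2.8
```

Emit:
carry_out([
  [[0,-0.08,0,0,0,0,1],[0,-0.16,0,0,0,0,1],[0,-0.24,0,0,0,0,1],[0,-0.33,0,0,0,0,1],[0,-0.33,0,0,0,0,1]],
])

```text
clock: 4.37
tcp_pos: [528.6, -41.8, 157.3]
ee_rot: [-0.001, 0.999, 0.042, -0.001]
force: [0.8, 0.0, 0.8]
width: 0.002
grip_force: 0.0
```

Force gone: the tips are over the notch. Next I'll press the catch, whose paddle is at about z=150 and whose stop is at about 143.

Emit:
carry_out([
  [[0.02,0.02,0.02,0,0,0,1],[0.02,0.02,0.04,0,0,0,1],[0.02,0.02,0.06,0,0,0,1],[0.02,0.02,0.07,0,0,0,1],[0.02,0.02,0.07,0,0,0,1]],
])

```text
clock: 4.78
tcp_pos: [531.3, -47.4, 150.3]
ee_rot: [-0.0, 0.999, 0.04, -0.0]
force: [-0.0, -0.8, -0.5]
width: 0.001
grip_force: 0.0
```

Emit:
carry_out([
  [[0,0,0.015,0,0,0,1],[0,0,0.03,0,0,0,1],[0,0,0.045,0,0,0,1],[0,0,0.055,0,0,0,1],[0,0,0.055,0,0,0,1]],
])

```text
clock: 5.2
tcp_pos: [531.6, -47.3, 145.2]
ee_rot: [0.0, 0.999, 0.04, -0.0]
force: [-1.6, -1.8, 3.4]
width: 0.003
grip_force: 1.9
```

Emit:
carry_out([
  [[0,0,0.01,0,0,0,1],[0,0,0.02,0,0,0,1],[0,0,0.02,0,0,0,1]],
])

```text
clock: 5.45
tcp_pos: [531.6, -47.3, 143.2]
ee_rot: [0.0, 0.999, 0.04, 0.0]
force: [-1.6, -1.4, 4.6]
width: -0.0
grip_force: 2.3
```

Emit:
carry_out([
  [[-0.03,0,0.002,0,0,0,1],[-0.06,0,0.002,0,0,0,1],[-0.1,0,0.002,0,0,0,1],[-0.15,0,0.002,0,0,0,1],[-0.2,0,0.002,0,0,0,1]],
])

```text
clock: 5.87
tcp_pos: [513.3, -47.8, 143.8]
ee_rot: [-0.0, 0.999, 0.04, 0.002]
force: [4.6, 0.9, 5.3]
width: 0.003
grip_force: 4.4
```

The pull takes 4.6 N, which matches the slide friction, so the drawer is moving.

Emit:
carry_out([
  [[-0.08,0,0,0,0,0,1],[-0.16,0,0,0,0,0,1],[-0.24,0,0,0,0,0,1],[-0.32,0,0,0,0,0,1],[-0.4,0,0,0,0,0,1],[-0.48,0,0,0,0,0,1],[-0.56,0,0,0,0,0,1],[-0.64,0,0,0,0,0,1],[-0.72,0,0,0,0,0,1],[-0.8,0,0,0,0,0,1],[-0.86,0,0,0,0,0,1],[-0.86,0,0,0,0,0,1]],
])

```text
clock: 6.87
tcp_pos: [425.1, -54.3, 143.3]
ee_rot: [-0.0, 0.999, 0.04, 0.0]
force: [0.8, 2.9, 4.4]
width: -0.001
grip_force: 2.3
```

Run:
```python
from h import *
from rig import imaging
plan([426,-55,143],.08)
t=imaging.read_camera('top')
cv2.imwrite('pics/t3.png',cv2.resize(t['image'][200:380,280:620],None,fx=2.3,fy=2.3,interpolation=2)[:,:800,::-1])
```

```text
t 6.87 tcp [425.1 -54.3 143.3] F [0.8 2.9 4.4] shift [0.009 0.008 0.003] rot [-0.001 -0.     0.001]
```

View pics/t3.png

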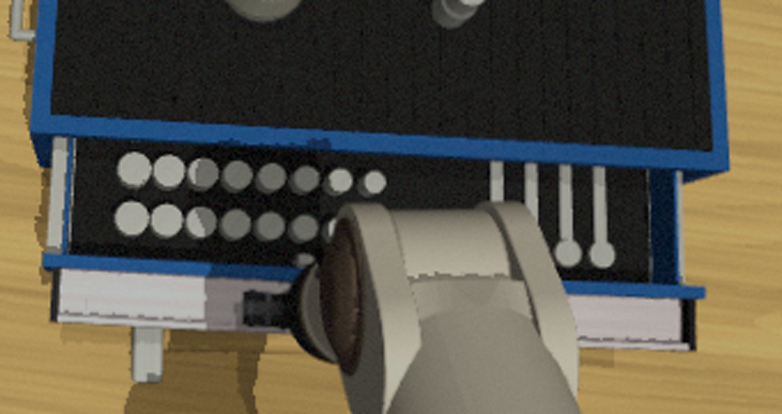

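The drawer is about 100 mm out; its front edge now runs at crop row ≈270, with the tray exposed behind it. Next I'll ease off the lip and lift straight up.

Emit:
carry_out([
  [[0.02,0,0,0,0,0,1],[0.02,0,-0.03,0,0,0,1],[0.02,0,-0.08,0,0,0,1],[0.02,0,-0.2,0,0,0,1],[0.02,0,-0.45,0,0,0,1],[0.02,0,-0.75,0,0,0,1],[0.02,0,-1,0,0,0,1],[0.02,0,-1,0,0,0,1],[0.02,0,-1,0,0,0,1],[0.02,0,-1,0,0,0,1]],
])

```text
clock: 7.75
tcp_pos: [426.8, -55.5, 242.1]
ee_rot: [0.0, 0.999, 0.04, -0.001]
force: [-1.0, 0.0, -0.1]
width: 0.002
grip_force: 0.0
```

Run:
```python
from h import *
from rig import imaging
plan([426,-55,243],.08)
t=imaging.read_camera('top')
E=t;print('lip inner expected px for 100 mm out', proj(t,[[517-100,150-8,170],[553-100,-349-8,170]]).round(0).tolist())
cv2.imwrite('pics/t4.png',t['image'][...,::-1])
```

```text
t 7.75 tcp [426.8 -55.5 242.1] F [-1.   0.  -0.1] shift [-0.007 -0.006 -0.009] rot [ 0.     0.002 -0.001]
lip inner expected px for 100 mm out [[305.0, 327.0], [579.0, 340.0]]
```

View pics/t4.png

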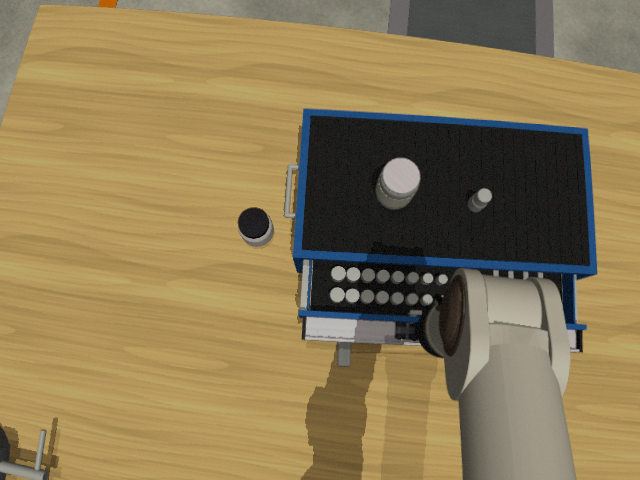

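The drawer stands about 100 mm out: the lip is at row ≈337 and should be at ≈336. The tin, socket and jar have not moved, the hammer head is still at (345,350), and the arm is clear with zero force.

```bash
python3 -c "
from rig import r;print(r.close_job())"
```

```text
the job is handed in; nothing more can be done
None
```

The top drawer stands open about 100 mm, the arm is clear of it, and the job is handed in at about 8 s of the 64 s allowed; no verdict was returned.

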